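# Turn the block to the fence and hold the trimmer guard open

## Robot

A 6-joint arm with a two-finger parallel gripper is mounted at the origin on a cart in front of the work surface, level with it; the furniture and walls round the work are solid. World frame = base frame: x ahead of the robot, y to its left, z up, the work surface at z = 0. Lengths are in m, angles in rad, forces in N, time in s.
With the tool pointing down it reaches from about 0.15 to 0.775 m from the base axis. Payload 6.1 kg.
Tool frame: the origin (TCP) lies between the finger pads; the fingertips stand bot.tip_extent ahead of it and the grasp point (between the pads) lies 6 mm ahead of it (bot.tip_extent is the distance from the TCP to the fingertips, in m); x points along the fingers, y is the direction in which the jaws open and shut, and the axes are right-handed (so a half turn about x gives the same grasp; the last joint's range is limited). The gripper opens to 85 mm and grips with 20 to 120 N. Pads are 22 mm wide; open, the fingers measure 114 mm over their backs; the gripper's body (76 mm by 85 mm) begins 54 mm behind the grasp point. The pads swing forward as they close: fully open they stand 13 mm farther back than shut.
Start: joints at [-1.285, 0.126, -0.04, 1.405, 0, 1.571], TCP at [0.148, -0.504, 0.256] pointing down, gripper open.
Joint ranges: [-2.72, 2.72], [-0.95, 1.95], [-1.27, 1.35], [-1.78, 2.02], [-1.46, 1.47], [-3.14, 3.14]. Speed limits (rad/s): [2.39, 2.39, 3.01, 3.14, 3.14, 3.14].

## Interface

Orientations are given as a rotation vector (axis times angle).
In Python, from rig import bot gives the robot as it stands.
- The arm moves only by the tool move_arm, never from a script. Its argument "commands" is a list that holds one entry, the list of rows, each a list of 7 numbers: the shift along the tool's x, y, z in cm, then the turn, a rotation vector about the tool's x, y, z in rad, then the opening, from -1 (shut) to 1 (fully open). In form: [[[x, y, z, wx, wy, wz, gripper], ...]]. A call has 1 to 20 rows; each row is the pose to reach, as a shift and turn from the pose commanded when the call began, along the tool's axes at that moment; what a row does not reach only later rows make up. A row lasts 1/8 s, in which the tool goes at most 62.5 mm and 10.7 degrees, less where a joint would pass 70% of its speed; a pose out of reach is approached as far as the arm can. A call with a gripper value outside its range is refused whole. The fingers move at their own pace and stop on an object; the grip force is fixed at half the most. Time passes only in rows, so rows that repeat a pose let the fingers close. It gives the time, the measured TCP pose, the force and the opening at its end, in the units of the state.
- bot.state(): the state, without advancing time (a new reading comes with each control period).
- bot.camera(name): name is "scene" or "top"; returns a dict with "color" (420x560x3 uint8, red, green, blue), "camera_matrix" (3x3 intrinsics, pixels), "position" and "attitude" of the camera in the world. Camera axes: x right, y down, z forward; pixel columns grow to the right and rows downward; lengths in m; the calibration is good to about 2 mm. A picture is of the moment at which its call begins. There is no depth.
- bot.close_job(): hands the job in, once; it reports no verdict.
The state is a dict: "time_s": time; "q": joint angles; "joint_velocities": joint speeds; "tau": joint torques, N m; "position": TCP position; "ee_rot": TCP orientation; "contact_force": force on the tool from outside, world axes, zero at the start; "ft_torque": the same for the moment, N m; "opening": opening from 0.0 (shut) to 1.0 (fully open).
Only numpy, scipy, OpenCV 4.12 (cv2) and the standard library are available. Lean on these libraries where they do the work, as an engineer would, in place of code of your own. Each camera call takes 0.05 s, during which the arm holds its last target.

## Task

Get the small block trimmer ready for its next pass: turn the oak block on its bed a quarter turn so that one of its short ends lies flat against the upright steel fence at the back of the bed, and let go of it while the guard is still shut. Then lift the sprung guard by its bar handle to 45 degrees and finish while still holding it open there yourself, so that I can brush the blade clean. Leave the block seated and the things beside the trimmer where they are.

Things in the scene. Friction and masses are not known exactly. Their poses are not given: they have to be found in the camera images.
- trimmer: Fixed block trimmer, dark wooden base 200 (x) by 290 (y) by 12 mm; origin under the base's centre, on the worktop; x to the back, y left, z up. Right half: flat alloy bed, top 14 mm above the worktop, y = -140 to -6 mm, from x = -96 mm back to a bent dark steel bracket, the fence. Left half: blade under a grey sheet guard, y = 33 to 125 mm, top at 72 mm when shut, between two hinge posts.
- fence_face (a point): Middle of the fence's upright front face, 16 mm above the bed; the face is a plane across the bed (normal to the trimmer's x), at x = 55 mm in the trimmer's frame, 130 mm wide (along y), its upper edge 46 mm above the worktop. Axes as the trimmer's.
- block_center (a point): Centre of the loose oak block, 50 mm (its x) by 72 mm (its y) by 36 mm high, 0.06 to 0.11 kg. Starts flat on the bed, clear of the fence, a long side roughly facing it. Resting on the bed its centre is 18 mm above the bed; with a short end (either will do) against the fence, 36 mm in front of the fence face. It must stay within the fence's width.
- guard (a joint): Opening angle of the guard in rad, 0 shut, 1.45 the stop; 45 degrees is 0.785. The guard turns about a level hinge at its back edge, its front rising. Weight and a spring pull it shut (about 3 N at the handle); let go, it falls shut.
- guard_handle (a point): Middle of the guard's handle: a round steel bar 12 mm thick, 86 mm long, along the trimmer's y, on two stays 74 mm apart, 35 mm clear of the guard's front edge. It moves with the guard on a 150 mm radius about the hinge; shut, it is 70 mm above the worktop and 150 mm in front of the hinge.
- guard_hinge (a point): Point on the guard's hinge axis straight behind the handle, 70 mm above the worktop; fixed to the trimmer, axes as the trimmer's (the hinge axis is y).
- oak_block: The same oak block; origin at the centre of its underside.
- brass_weight: Bystander: brass weight with a ball knob, 42 mm across, 59 mm tall, on the worktop right of the trimmer. Origin at its underside.
- ink_tin: Bystander: flat round ink tin, 67 mm across, 46 mm tall, left of the trimmer. Origin at its underside.
- ink_jar: Bystander: small round glass ink jar with a tin lid, 62 mm across, 54 mm tall, right of the trimmer. Origin at its underside.

How it is judged:
On the way, in this order (a step that is already met when the one before it is completed fails the run):
1. the block is turned, a short end flat against the fence, and released, with the guard still shut (x of block_center in the frame of trimmer between 0.0155 and 0.022 m and y of block_center in the frame of trimmer between -0.115 and -0.031 m and z of block_center in the frame of trimmer between 0.029 and 0.035 m and angle between the y axis of block_center and the x axis of trimmer, either way round below 0.07 rad and angle between block_center's own z axis and vertical below 0.06 rad and contact force between the fingers and oak_block below 0.1 N and value of joint guard below 0.1 rad), for 0.2 s.
2. the guard is held open at 45 degrees by the gripper (value of joint guard between 0.7 and 0.87 rad and velocity of joint guard between -0.08 and 0.08 rad/s and contact force between the fingers and guard above 0.5 N), for 0.5 s.
At the end, for the whole second after the job is handed in: Guard still at 45 degrees (40.1 to 49.8), carried by the fingers and no loose thing; block flat on the bed, let go, a short end against the fence (within 3.5 mm and 4 degrees), within the fence's width; bystanders within 30 mm of their places (all of step 2 and x of block_center in the frame of trimmer between 0.0155 and 0.022 m and y of block_center in the frame of trimmer between -0.115 and -0.031 m and z of block_center in the frame of trimmer between 0.029 and 0.035 m and angle between the y axis of block_center and the x axis of trimmer, either way round below 0.07 rad and angle between block_center's own z axis and vertical below 0.06 rad and contact force between each of the fingers, guard and oak_block below 0.1 N and contact force between guard and brass_weight below 0.1 N and contact force between guard and ink_tin below 0.1 N and contact force between guard and ink_jar below 0.1 N and linear speed of oak_block below 0.02 m/s); the arm keeps its last pose, push and grip.
It fails at once if a bystander is shifted by more than 30 mm or toppled (distance of any of brass_weight, ink_tin, ink_jar from where it was at the start of the episode above 0.03 m or angle between any of brass_weight, ink_tin, ink_jar's own z axis and vertical above 0.5 rad).
It also fails if it takes over 48 s, if anything falls off the work surface, if the arm or the gripper's body presses on something with over 40 N, if the wrist force passes 120 N, or if a joint passes its speed limit or range.

## Working session

There is one attempt and no reset: what is moved stays moved. The work goes in short steps, Python scripts to look and compute and a tool call to move; the robot and the scene stay as the last step left them, time stands still between calls to the robot, and variables do not carry over. Pictures are saved under pics/ and viewed, and the job is handed in when it is done.

Besides the shell and the picture viewer there is one more tool, called after "Emit:" as name(argument=value, ...) on one line, values as JSON. move_arm: Moves the arm, as the interface text tells. Its arguments: {"type":"object","properties":{"commands":{"type":"array"}},"required":["commands"]}

```bash
ls; mkdir -p pics; python3 - <<'E'
from rig import bot
import cv2
print(bot.state()); print(bot.tip_extent)
for n in("scene","top"):
    c=bot.camera(n); cv2.imwrite(f"pics/{n}0.png",c["color"][:,:,::-1]); print(n,c["camera_matrix"],c["position"],c["attitude"])
E
```

```text
pics
{'time_s': 0.0, 'q': array([-1.28501979e+00,  1.26361728e-01, -4.06125950e-02,  1.40541578e+00,
        2.27700807e-05,  1.57079250e+00]), 'joint_velocities': array([-0.00063658, -0.00080991, -0.00130308,  0.00142452,  0.0008144 ,
        0.00084593]), 'tau': array([-1.31991128e-03, -4.35913253e+01,  3.52925956e+01,  1.70653558e-02,
        4.31156934e-05, -5.11518401e-07]), 'position': array([ 0.14789794, -0.5033423 ,  0.25553594]), 'ee_rot': array([ 2.06857974,  0.29929068, -2.06900699]), 'contact_force': array([0.29705945, 0.15484662, 0.65031894]), 'ft_torque': array([ 0.03582587, -0.00963265, -0.01446507]), 'opening': 1.004072159143279}
0.025
scene [[417.30490535   0.         278.99819564]
 [  0.         417.30490535 209.97817118]
 [  0.           0.           1.        ]] [0.20909603 0.69122704 0.49629331] [-0.56855536  2.43437971 -1.44337932]
top [[495.78302346   0.         289.51617683]
 [  0.         495.78302346 204.11076247]
 [  0.           0.           1.        ]] [0.30877041 0.01169285 1.1056296 ] [-2.25136975  1.93966179 -0.22095826]
```

View pics/scene0.png

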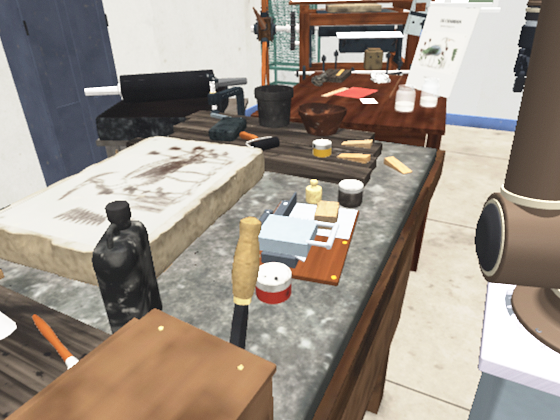

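View pics/top0.png

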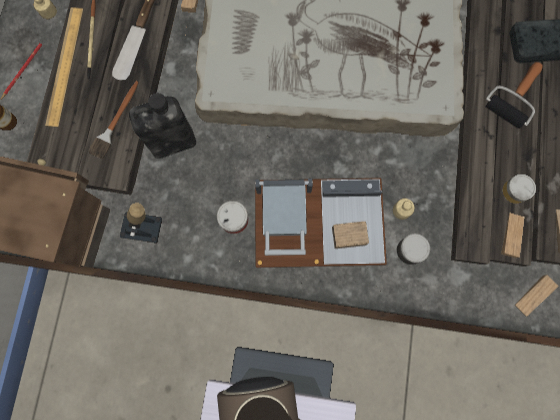

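Top view: trimmer at about (255–385, 178–266), block at (351,234), fence at (351,187), guard (285,208), handle at about (285,251), weight (404,208), jar (414,249), tin (232,216). I'll zoom in to measure.

```bash
cat > h.py <<'E'
import numpy as np,cv2
from scipy.spatial.transform import Rotation as R
from rig import bot
def ray(c,px,z):
    K=c["camera_matrix"];Rm=R.from_rotvec(c["attitude"]).as_matrix()
    p=np.atleast_2d(px).astype(float)
    d=(Rm@np.linalg.inv(K)@np.c_[p,np.ones(len(p))].T).T
    o=np.array(c["position"]); s=(z-o[2])/d[:,2]
    return o+d*s[:,None]
def proj(c,P):
    Rm=R.from_rotvec(c["attitude"]).as_matrix()
    q=(np.atleast_2d(P)-c["position"])@Rm@c["camera_matrix"].T
    return q[:,:2]/q[:,2:]
E
python3 - <<'E'
from h import *
c=bot.camera("top");np.save("top0.npy",c,allow_pickle=True)
s=c["color"][165:280,220:440,::-1]
cv2.imwrite("pics/t1.png",cv2.resize(s,None,fx=3.6,fy=3.6,interpolation=cv2.INTER_CUBIC))
c=bot.camera("scene")
s=c["color"][170:310,230:380,::-1]
cv2.imwrite("pics/s1.png",cv2.resize(s,None,fx=4,fy=4,interpolation=cv2.INTER_CUBIC))
E
```

```text
(no output)
```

View pics/t1.png

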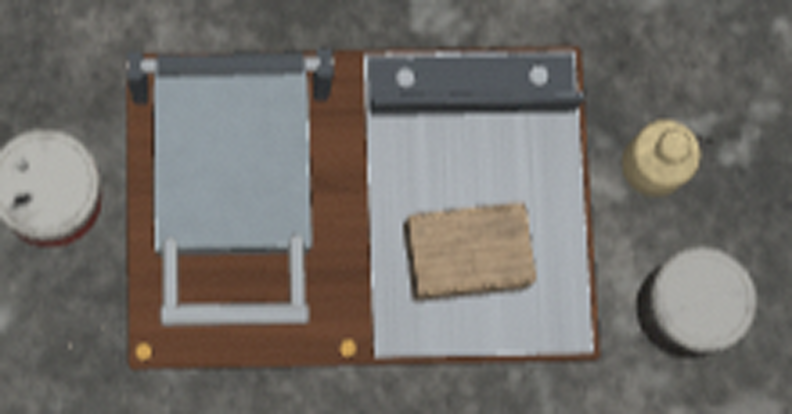

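View pics/s1.png

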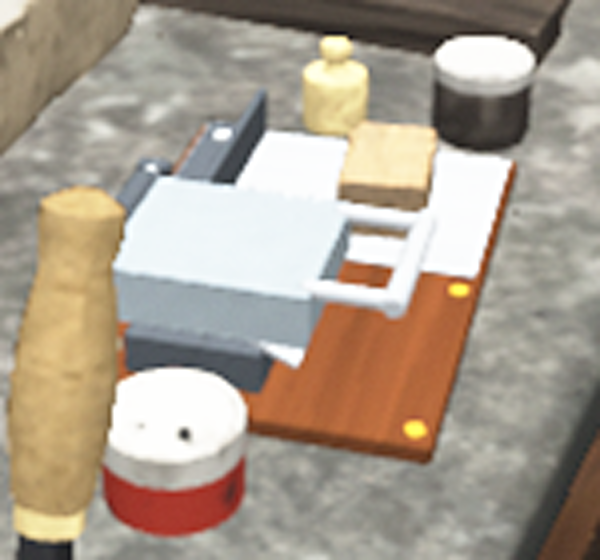

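```bash
python3 - <<'E'
from h import *
c=np.load("top0.npy",allow_pickle=True).item()
def P(u,v): return ((u+.5)/3.6-.5+220,(v+.5)/3.6-.5+165)
img=[P(128,367),P(598,358),P(580,47),P(128,55),P(375,357),P(595,356)]
loc=np.array([[-100,145,12],[-100,-145,12],[100,-145,12],[100,145,12],[-96,-6,14],[-96,-140,14]])/1000
W=np.array([ray(c,i,l[2])[0] for i,l in zip(img,loc)])
# kabsch 2D
a=loc[:,:2]-loc[:,:2].mean(0);b=W[:,:2]-W[:,:2].mean(0)
th=np.arctan2((a[:,0]*b[:,1]-a[:,1]*b[:,0]).sum(),(a*b).sum())
Rz=np.array([[np.cos(th),-np.sin(th)],[np.sin(th),np.cos(th)]])
t=W[:,:2].mean(0)-Rz@loc[:,:2].mean(0)
print("yaw",th,"t",t); print("resid mm",(W[:,:2]-(loc[:,:2]@Rz.T+t))*1000)
def L(p,z): return (ray(c,p,z)[:,:2]-t)@Rz*1000
print("fence top ends",L([P(371,106),P(582,100)],.046))
print("fence bottom", L([P(371,112),P(582,104)],.014))
print("handle",L([P(162,314),P(308,314)],.070))
print("hinge",L([P(140,63),P(330,63)],.070))
# block mask
im=c["color"];hsv=cv2.cvtColor(im,cv2.COLOR_RGB2HSV)
roi=np.zeros(im.shape[:2],np.uint8);roi[215:255,328:375]=1
print(hsv[234,351],hsv[250,340])
m=((hsv[...,0]<25)&(hsv[...,1]>65)).astype(np.uint8)*roi
m=cv2.morphologyEx(m,cv2.MORPH_OPEN,np.ones((3,3)))
cs,_=cv2.findContours(m,0,1);k=max(cs,key=cv2.contourArea)
print(cv2.boundingRect(k))
w=ray(c,k[:,0,:],.050);r=cv2.minAreaRect((w[:,:2]*1000).astype(np.float32));print("block world",r, L(proj(c,[[r[0][0]/1000,r[0][1]/1000,.05]])[0],.05))
for n,p,z in(("weight knob",P(676,144),.055),("jar",P(707,300),.054),("tin",P(46,183),.046)): print(n,ray(c,p,z)[0],L(p,z))
np.save("tr.npy",[t[0],t[1],th])
# corners of block
print("corners",L([P(413,214),P(525,205),P(537,286),P(417,299)],.05))
E
```

```text
yaw 0.16598585575320413 t [ 0.52180197 -0.03170214]
resid mm [[ 1.37655607 -0.38222115]
 [ 1.38798251  2.12735358]
 [-1.10784965  1.22521421]
 [-1.21509272 -1.4513831 ]
 [ 0.60266484 -0.36536006]
 [-1.04426104 -1.15360347]]
fence top ends [[  54.45318056   -6.63250809]
 [  56.08240464 -135.98336359]]
fence bottom [[  58.34178205   -9.06083116]
 [  61.3094663  -142.29333857]]
handle [[-73.84894031 121.00662689]
 [-75.3288594   36.05600598]]
hinge [[ 77.480182   133.09902906]
 [ 75.60181658  19.04566849]]
[ 16  70 156] [107  13 178]
(333, 222, 35, 26)
block world ((496.09320068359375, -99.88629913330078), (49.14899826049805, 71.05491638183594), 14.949376106262207) [[-36.6211382  -62.99930309]]
weight knob [ 0.57833598 -0.21426663  0.055     ] [[  25.59283275 -189.39612103]]
jar [ 0.48687764 -0.24178437  0.054     ] [[ -69.15511214 -201.42447912]]
tin [0.49984213 0.15882523 0.046     ] [[  9.82180744 191.53706515]]
corners [[ -13.7063774   -29.37086196]
 [  -9.35863973  -97.02002735]
 [ -58.51140712 -101.64619189]
 [ -65.04928957  -29.80479011]]
```

```bash
cat >> h.py <<'E'
T=np.load("tr.npy") if __import__("os").path.exists("tr.npy") else None
def w(x,y): # trimmer local mm -> world xy
    c,s=np.cos(T[2]),np.sin(T[2]); return np.array([T[0]+(c*x-s*y)/1000,T[1]+(s*x+c*y)/1000])
def toloc(p):
    c,s=np.cos(T[2]),np.sin(T[2]); d=np.array(p[:2])-T[:2]; return np.array([c*d[0]+s*d[1],-s*d[0]+c*d[1]])*1000
def frame(pitch,az,roll_y): # tool x azimuth az, pitch down; roll_y: world vec approx of tool y
    x=np.array([np.cos(pitch)*np.cos(az),np.cos(pitch)*np.sin(az),-np.sin(pitch)])
    y=np.array(roll_y,float);y-=x*(x@y);y/=np.linalg.norm(y)
    return np.c_[x,y,np.cross(x,y)]
def rel(pos,Rm,base=None):
    if base is None:
        s=bot.state();base=(s["position"],s["ee_rot"])
    R0=R.from_rotvec(base[1]).as_matrix()
    return np.r_[R0.T@(np.array(pos)-base[0])*100,R.from_matrix(R0.T@Rm).as_rotvec()].round(3)
E
python3 - <<'E'
from h import *
s=bot.state();print(R.from_rotvec(s["ee_rot"]).as_matrix().round(3))
xy=w(-36.6,-63);print(xy)
for sg in(1,-1):
  y=sg*np.array([np.cos(.261),np.sin(.261),0])
  print(rel([*xy,.12],frame(np.pi/2,0,y)))
E
```

```text
[[-0.     0.282 -0.959]
 [ 0.001 -0.959 -0.282]
 [-1.    -0.001  0.   ]]
[ 0.49611416 -0.09988349]
[ 1.3608e+01 -2.8893e+01 -4.4784e+01 -1.5460e+00 -1.0000e-03  1.0000e-03]
[ 1.3608e+01 -2.8893e+01 -4.4784e+01  1.5960e+00  1.0000e-03  1.0000e-03]
```

Emit:
move_arm(commands=[[[13.6,-28.9,-44.8,-1.546,0,0,1],[13.6,-28.9,-44.8,-1.546,0,0,1],[13.6,-28.9,-44.8,-1.546,0,0,1],[13.6,-28.9,-44.8,-1.546,0,0,1],[13.6,-28.9,-44.8,-1.546,0,0,1],[13.6,-28.9,-44.8,-1.546,0,0,1],[13.6,-28.9,-44.8,-1.546,0,0,1],[13.6,-28.9,-44.8,-1.546,0,0,1],[13.6,-28.9,-44.8,-1.546,0,0,1],[13.6,-28.9,-44.8,-1.546,0,0,1],[13.6,-28.9,-44.8,-1.546,0,0,1],[13.6,-28.9,-44.8,-1.546,0,0,1],[13.6,-28.9,-44.8,-1.546,0,0,1],[13.6,-28.9,-44.8,-1.546,0,0,1]]])

```text
time_s: 1.95
position: [0.4961, -0.1008, 0.1206]
ee_rot: [1.016, 1.32, -1.016]
contact_force: [-0.3, 0.7, -0.2]
opening: 0.996
```

```bash
python3 - <<'E'
from h import *
s=bot.state();print(s["q"].round(3),R.from_rotvec(s["ee_rot"]).as_matrix().round(3))
c=bot.camera("scene")
cv2.imwrite("pics/s2.png",cv2.resize(c["color"][110:310,200:400,::-1],None,fx=3,fy=3,interpolation=cv2.INTER_CUBIC))
c=bot.camera("top")
cv2.imwrite("pics/t2.png",cv2.resize(c["color"][165:300,220:440,::-1],None,fx=3.6,fy=3.6,interpolation=cv2.INTER_CUBIC))
E
```

```text
[-0.2    0.126 -0.339  1.105 -0.     1.111] [[ 0.001  0.966  0.257]
 [-0.     0.257 -0.966]
 [-1.     0.001  0.   ]]
```

View pics/s2.png

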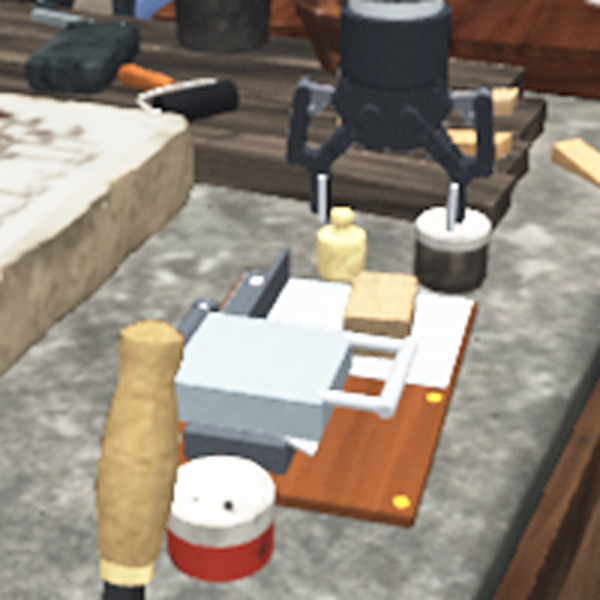

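View pics/t2.png

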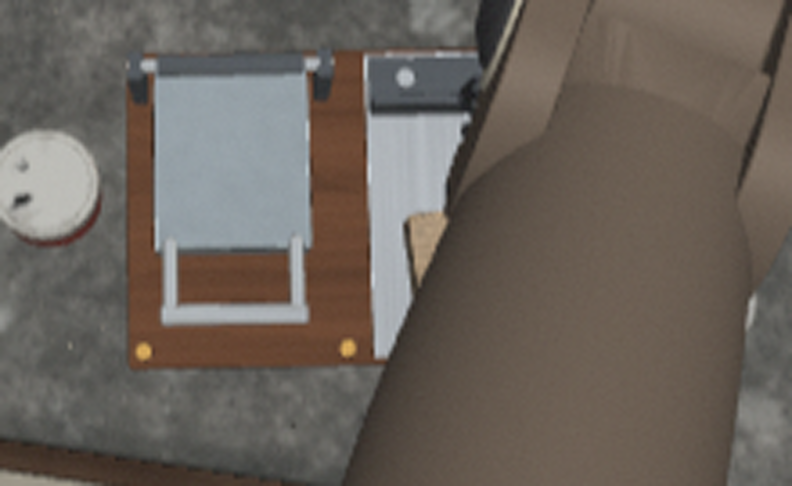

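The gripper is level above the block (fingers near (322,195) and (455,205), block at (382,300)). Next: descend and grip.

Emit:
move_arm(commands=[[[4,0,0,0,0,0,1],[6,0,0,0,0,0,1],[7.7,0,0,0,0,0,1],[7.7,0,0,0,0,0,1],[7.7,0,0,0,0,0,-1],[7.7,0,0,0,0,0,-1],[7.7,0,0,0,0,0,-1],[7.7,0,0,0,0,0,-1],[7.7,0,0,0,0,0,-1],[7.7,0,0,0,0,0,-1],[7.7,0,0,0,0,0,-1],[7.7,0,0,0,0,0,-1]]])

```text
time_s: 3.55
position: [0.4973, -0.1003, 0.0445]
ee_rot: [1.015, 1.319, -1.014]
contact_force: [-0.7, 0.6, 5.3]
opening: 0.578
```

```bash
python3 - <<'E'
from h import *
c=bot.camera("scene")
cv2.imwrite("pics/s3.png",cv2.resize(c["color"][150:310,220:400,::-1],None,fx=3.5,fy=3.5,interpolation=cv2.INTER_CUBIC))
E
```

```text
(no output)
```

View pics/s3.png

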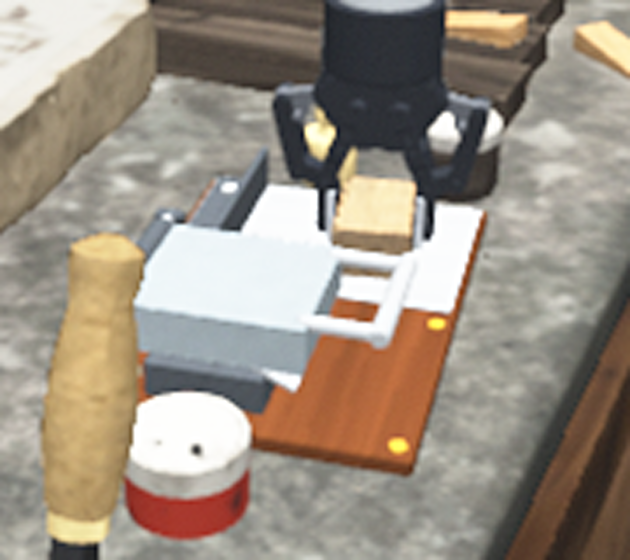

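Opening is 0.578, about 49 mm, so the block is held (at (375,210)). I'll lift and turn, then check.

```bash
python3 - <<'E'
from h import *
s=bot.state();print(toloc(s["position"]))
a=T[2]+np.pi/2;y=[np.cos(a),np.sin(a),0]
for x in(-36,5,10): print(rel([*w(x,-66),.055],frame(np.pi/2,0,y)))
E
```

```text
[-35.54126838 -63.61917983]
[-1.049e+00 -6.600e-02  2.340e-01 -1.476e+00  2.000e-03 -1.000e-03]
[-1.040e+00  4.015e+00  6.230e-01 -1.476e+00  2.000e-03 -1.000e-03]
[-1.039e+00  4.513e+00  6.700e-01 -1.476e+00  2.000e-03 -1.000e-03]
```

Emit:
move_arm(commands=[[[-0.5,0,0,0,0,0,-1],[-1,0,0,0,0,0,-1],[-1,0,0.2,-0.18,0,0,-1],[-1,0,0.2,-0.36,0,0,-1],[-1,0,0.2,-0.54,0,0,-1],[-1,0,0.2,-0.72,0,0,-1],[-1,0,0.2,-0.9,0,0,-1],[-1,0,0.2,-1.08,0,0,-1],[-1,0,0.2,-1.26,0,0,-1],[-1,0,0.2,-1.4,0,0,-1],[-1,0,0.2,-1.476,0,0,-1],[-1,2,0.4,-1.476,0,0,-1],[-1,4,0.6,-1.476,0,0,-1],[-1,4.3,0.65,-1.476,0,0,-1],[-1,4.3,0.65,-1.476,0,0,-1]]])

```text
time_s: 5.48
position: [0.539, -0.0953, 0.0531]
ee_rot: [-0.13, 1.568, 0.131]
contact_force: [-1.5, -0.1, -0.2]
opening: 0.576
```

```bash
python3 - <<'E'
from h import *
s=bot.state();print(toloc(s["position"]),s["q"].round(2),R.from_rotvec(s["ee_rot"]).as_matrix().round(3))
c=bot.camera("scene")
cv2.imwrite("pics/s4.png",cv2.resize(c["color"][150:310,220:400,::-1],None,fx=3.5,fy=3.5,interpolation=cv2.INTER_CUBIC))
E
```

```text
[  6.49119607 -65.55722965] [-0.17  0.25 -0.35  0.98 -0.   -0.34] [[-0.001 -0.165  0.986]
 [ 0.     0.986  0.165]
 [-1.     0.    -0.001]]
```

View pics/s4.png

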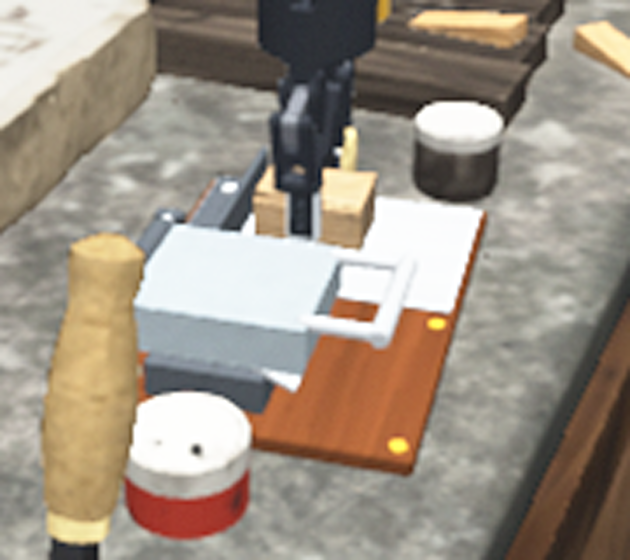

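Emit:
move_arm(commands=[[[0.5,0,0,0,0,0,-1],[0.85,0,0,0,0,0,-1],[0.9,0,0,0,0,0,-1],[0.9,0,0.5,0,0,0,-1],[0.9,0,0.8,0,0,0,-1],[0.9,0,0.8,0,0,0,-1]]])

```text
time_s: 6.28
position: [0.5479, -0.094, 0.0446]
ee_rot: [-0.131, 1.566, 0.13]
contact_force: [-1.9, -1.4, 4.3]
opening: 0.571
```

Emit:
move_arm(commands=[[[0,0,0.2,0,0,0,-1],[0,0,0.2,0,0,0,-1]]])

```text
time_s: 6.52
position: [0.5495, -0.0937, 0.0446]
ee_rot: [-0.131, 1.567, 0.13]
contact_force: [-3.0, -1.1, 6.5]
opening: 0.574
```

Emit:
move_arm(commands=[[[0,0,0.2,0,0,0,-1],[0,0,0.2,0,0,0,-1]]])

```text
time_s: 6.78
position: [0.5514, -0.0934, 0.0446]
ee_rot: [-0.131, 1.567, 0.13]
contact_force: [-2.0, -0.0, 5.6]
opening: 0.574
```

Emit:
move_arm(commands=[[[0,0,0.2,0,0,0,-1],[0,0,0.2,0,0,0,-1]]])

```text
time_s: 7.02
position: [0.5532, -0.0931, 0.0446]
ee_rot: [-0.131, 1.567, 0.13]
contact_force: [-3.3, -0.3, 5.3]
opening: 0.575
```

```bash
python3 - <<'E'
from h import *
s=bot.state();print(toloc(s["position"]),s["contact_force"])
c=bot.camera("scene")
cv2.imwrite("pics/s5.png",cv2.resize(c["color"][180:250,250:350,::-1],None,fx=7,fy=7,interpolation=cv2.INTER_CUBIC))
c=bot.camera("top")
cv2.imwrite("pics/t5.png",cv2.resize(c["color"][165:265,310:410,::-1],None,fx=5,fy=5,interpolation=cv2.INTER_CUBIC))
E
```

```text
[ 20.83390017 -65.73334623] [-3.26758291 -0.29548528  5.34217769]
```

View pics/s5.png

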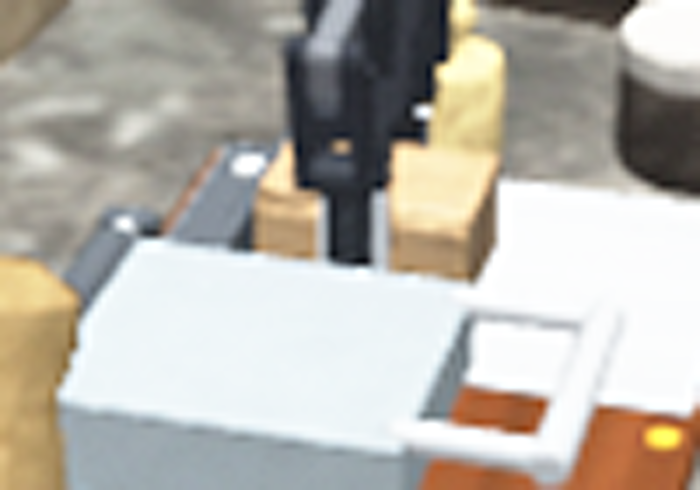

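View pics/t5.png

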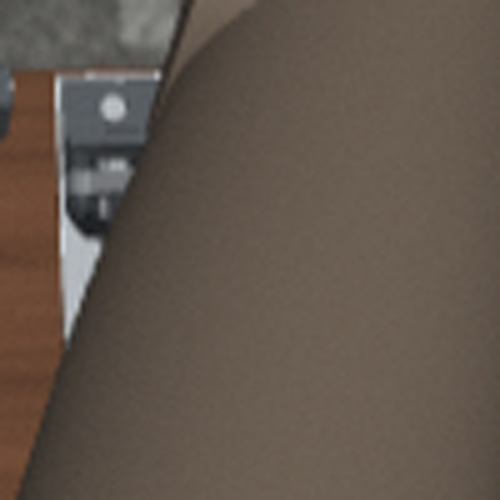

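Emit:
move_arm(commands=[[[0,0,0.15,0,0,0,-1],[0,0,0.15,0,0,0,-1]]])

```text
time_s: 7.38
position: [0.5532, -0.0931, 0.0445]
ee_rot: [-0.131, 1.57, 0.13]
contact_force: [-8.9, -2.0, 9.9]
opening: 0.577
```

Emit:
move_arm(commands=[[[0,0,0.15,0,0,0,-1],[0,0,0.15,0,0,0,-1]]])

```text
time_s: 7.62
position: [0.5533, -0.0931, 0.0446]
ee_rot: [-0.131, 1.572, 0.129]
contact_force: [-15.3, -3.2, 15.6]
opening: 0.579
```

The block is against the fence: TCP stalled at x = 0.5532 while the force rose to 15 N. I'll ease the push and release.

Emit:
move_arm(commands=[[[0,0,-0.2,0,0,0,-1],[0,0,-0.2,0,0,0,-1],[0,0,-0.2,0,0,0,1],[0,0,-0.2,0,0,0,1],[0,0,-0.2,0,0,0,1],[0,0,-0.2,0,0,0,1],[0,0,-0.2,0,0,0,1],[0,0,-0.2,0,0,0,1],[-2,0,-0.2,0,0,0,1],[-5,0,-0.2,0,0,0,1],[-9,0,-0.2,0,0,0,1],[-13,0,-0.2,0,0,0,1]]])

```text
time_s: 9.12
position: [0.5542, -0.0928, 0.1754]
ee_rot: [-0.13, 1.567, 0.131]
contact_force: [0.7, 0.3, -0.3]
opening: 1.0
```

```bash
python3 - <<'E'
from h import *
# guard approach candidates: bar local (-74,79) z .07
def bar(th): return np.array([*w(76-150*np.cos(th),78.5),.07+.150*np.sin(th)])
print(bar(0),bar(.785))
s=bot.state();print(s["q"].round(2),toloc(s["position"]))
c=bot.camera("scene")
cv2.imwrite("pics/s6.png",cv2.resize(c["color"][170:270,240:390,::-1],None,fx=5,fy=5,interpolation=cv2.INTER_CUBIC))
E
```

```text
[0.43584889 0.03349232 0.07      ] [0.4791374  0.04074432 0.17602378]
[-0.17  0.21 -0.12  1.24 -0.   -0.33] [ 21.82266824 -65.60309572]
```

View pics/s6.png

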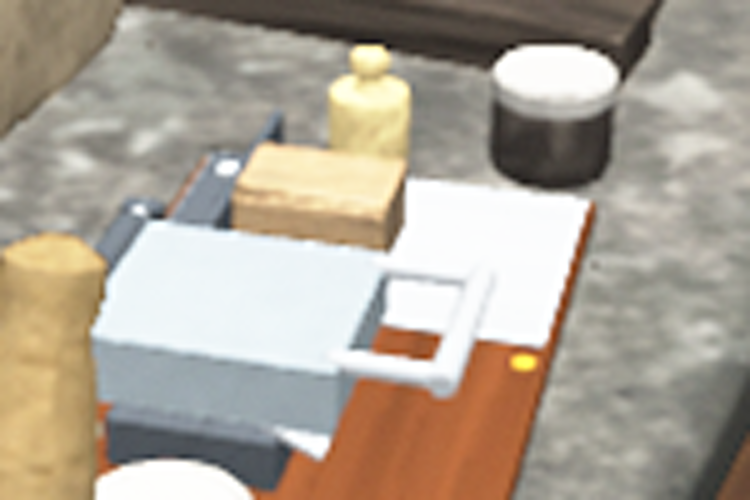

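Block's end is against the fence in this view ((240,190) edge meets the fence). Next I'll move to a pre-grasp in front of the bar with the tool pitched about 34° below level.

```bash
cat >> h.py <<'E'
def bar(th,x0=76,y0=78.5): return np.array([*w(x0-150*np.cos(th),y0),.07+.150*np.sin(th)])
def gp(th,pitch,back):
    F=frame(pitch,T[2],[0,0,-1]); return bar(th)-back*F[:,0],F
E
python3 - <<'E'
from h import *
p,F=gp(0,.6,.11);print(p,rel(p,F))
E
```

```text
[0.34630976 0.01849208 0.13211067] [  4.75   14.492 -18.889  -1.436  -0.753  -0.75 ]
```

Emit:
move_arm(commands=[[[0,3,-6,-0.2,-0.1,-0.1,0],[0,6,-10,-0.4,-0.2,-0.2,0],[0,9,-14,-0.6,-0.3,-0.3,0],[0,12,-16,-0.8,-0.4,-0.4,0],[0,14,-18,-0.95,-0.5,-0.5,-0.06],[0,14.5,-18.9,-1.1,-0.58,-0.58,-0.06],[0,14.5,-18.9,-1.25,-0.66,-0.66,-0.06],[0,14.5,-18.9,-1.436,-0.753,-0.75,-0.06],[0,14.5,-18.9,-1.436,-0.753,-0.75,-0.06],[0,14.5,-18.9,-1.436,-0.753,-0.75,-0.06],[0,14.5,-18.9,-1.436,-0.753,-0.75,-0.06],[0,14.5,-18.9,-1.436,-0.753,-0.75,-0.06],[0,14.5,-18.9,-1.436,-0.753,-0.75,-0.06],[2,14.5,-18.9,-1.436,-0.753,-0.75,-0.06],[4,14.5,-18.9,-1.436,-0.753,-0.75,-0.06],[4.7,14.5,-18.9,-1.436,-0.753,-0.75,-0.06],[4.7,14.5,-18.9,-1.436,-0.753,-0.75,-0.06]]])

```text
time_s: 11.3
position: [0.3526, 0.0145, 0.1406]
ee_rot: [-1.559, 0.36, 0.623]
contact_force: [0.2, -0.1, -0.2]
opening: 0.473
```

```bash
python3 - <<'E'
from h import *
s=bot.state();print(s["q"].round(2),s["position"],R.from_rotvec(s["ee_rot"]).as_matrix().round(3))
for d in(.05,.009):
  p,F=gp(0,.6,d);print(p,rel(p,F))
c=bot.camera("scene")
cv2.imwrite("pics/s7.png",cv2.resize(c["color"][130:300,230:480,::-1],None,fx=3,fy=3,interpolation=cv2.INTER_CUBIC))
c=bot.camera("top")
cv2.imwrite("pics/t7.png",cv2.resize(c["color"][165:300,220:440,::-1],None,fx=3.6,fy=3.6,interpolation=cv2.INTER_CUBIC))
np.save("top7.npy",c,allow_pickle=True)
E
```

```text
[-0.17 -0.95 -1.26  0.34  0.28 -1.77] [0.35255939 0.01453354 0.14058865] [[ 0.799 -0.577 -0.17 ]
 [ 0.141 -0.095  0.985]
 [-0.585 -0.811  0.005]]
[0.39514929 0.02667403 0.09823212] [ 6.051e+00  8.620e-01  4.480e-01 -1.000e-03  7.000e-03 -2.500e-02]
[0.42852296 0.03226503 0.07508178] [ 1.0149e+01  7.6000e-01  4.1800e-01 -1.0000e-03  7.0000e-03 -2.5000e-02]
```

View pics/s7.png

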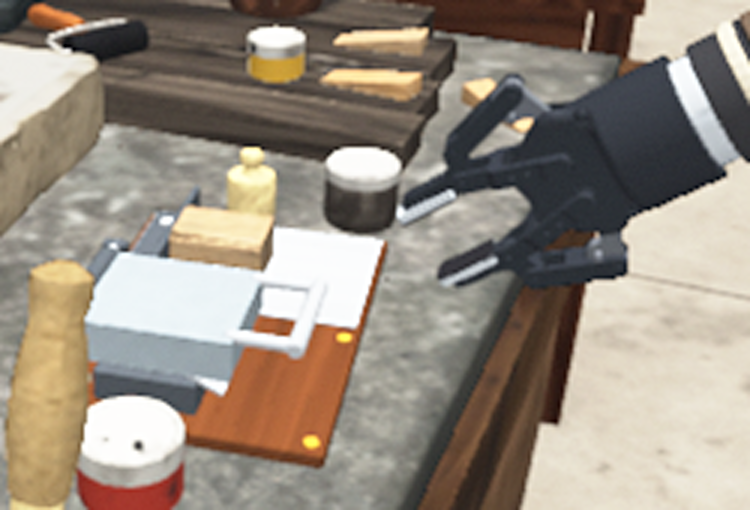

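View pics/t7.png

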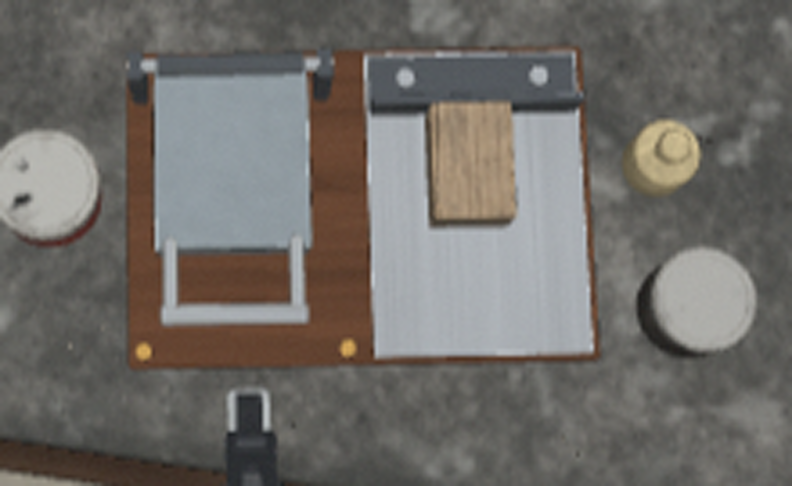

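Top view: block (472,160) flat with its short end against the fence; bystanders unmoved. I'll check its numbers and re-measure the bar before approaching.

```bash
python3 - <<'E'
from h import *
c=np.load("top7.npy",allow_pickle=True).item()
im=c["color"];hsv=cv2.cvtColor(im,cv2.COLOR_RGB2HSV)
roi=np.zeros(im.shape[:2],np.uint8);roi[186:232,332:372]=1
m=((hsv[...,0]<25)&(hsv[...,1]>65)).astype(np.uint8)*roi
m=cv2.morphologyEx(m,cv2.MORPH_OPEN,np.ones((3,3)))
cs,_=cv2.findContours(m,0,1);k=max(cs,key=cv2.contourArea)
wd=ray(c,k[:,0,:],.050);r=cv2.minAreaRect((wd[:,:2]*1000).astype(np.float32))
print(r,np.degrees(T[2]),toloc(np.array(r[0])/1000))
# two-view bar check
s=bot.camera("scene")
print("bar ends projected scene",proj(s,[[*w(-74,121.5),.07],[*w(-74,35.5),.07]]))
print("in crop s7", (proj(s,[[*w(-74,121.5),.07],[*w(-74,35.5),.07]])-[230,130])*3)
E
```

```text
((550.5580444335938, -93.32426452636719), (69.02149963378906, 50.108699798583984), 8.53309154510498) 9.51028899352587 [ 18.17934816 -65.52639585]
bar ends projected scene [[328.16559102 245.18796805]
 [336.70703236 222.67170367]]
in crop s7 [[294.49677305 345.56390415]
 [320.12109709 278.01511102]]
```

Emit:
move_arm(commands=[[[3,0.8,0.4,0,0,-0.02,-0.06],[6,0.8,0.4,0,0,-0.02,-0.06],[6,0.8,0.4,0,0,-0.02,-0.06],[6,0.8,0.4,0,0,-0.02,-0.06]]])

```text
time_s: 11.95
position: [0.4032, 0.0225, 0.1264]
ee_rot: [-1.555, 0.367, 0.639]
contact_force: [-0.1, 0.7, -0.0]
opening: 0.472
```

```bash
python3 - <<'E'
from h import *
s=bot.state();print(s["q"].round(2),s["position"])
for d in(.05,.009):
  p,F=gp(0,.6,d);print(p,rel(p,F))
E
```

```text
[-0.09 -0.74 -1.27  0.13  0.22 -1.72] [0.40318017 0.02247495 0.12635241]
[0.39514929 0.02667403 0.09823212] [ 1.105e+00  2.689e+00  5.280e-01 -2.000e-03  1.300e-02 -3.900e-02]
[0.42852296 0.03226503 0.07508178] [ 5.201e+00  2.527e+00  4.750e-01 -2.000e-03  1.300e-02 -3.900e-02]
```

```bash
cat > kin.py <<'E'
from h import *
from scipy.optimize import least_squares
D=[([-1.285,.1264,-.0406,1.4054,0],[.1479,-.5033,.2555]),([-.2,.126,-.339,1.105,0],[.4961,-.1008,.1206]),
([-.17,.25,-.35,.98,0],[.539,-.0953,.0531]),([-.17,.21,-.12,1.24,0],[.5542,-.0928,.1754]),([-.17,-.95,-1.26,.34,.28],[.35256,.01453,.14059]),
([-.09,-.74,-1.27,.13,.22],[.40318,.02247,.12635])]
def fk(q,p):
    r0,z0,a,al,b,be,L,L5=p
    e=np.array([r0+a*np.sin(q[1]+al),z0+a*np.cos(q[1]+al)])
    phi=be-(q[1]-q[2]); wr=e+b*np.array([np.cos(phi),np.sin(phi)])
    th=q[1]-q[2]+q[3]; t=np.array([np.cos(th),-np.sin(th)])
    wr=wr+L5*t+L*np.cos(q[4])*t
    rr=np.array([wr[0],L*np.sin(q[4])]);c,s=np.cos(q[0]),np.sin(q[0])
    return np.array([c*rr[0]-s*rr[1],s*rr[0]+c*rr[1],wr[1]])
def fit():
    f=lambda p:np.concatenate([fk(q,p)-x for q,x in D]+[1e-3*(p-p0)])
    p0=np.array([.03,.2,.3,0,.4,0,.15,.05]);return least_squares(f,p0)
E
python3 - <<'E'
from kin import *
s=bot.state();D[-1]=(s["q"][:5],s["position"])
r=fit();p=r.x;print(p.round(3));print(np.array([(fk(q,p)-x)*1000 for q,x in D]).round(1))
np.save("p.npy",p)
lo=np.array([-2.72,-.95,-1.27,-1.78,-1.46]);hi=np.array([2.72,1.95,1.35,2.02,1.47])
def ik(pos,pitch,az):
    x=np.array([np.cos(pitch)*np.cos(az),np.cos(pitch)*np.sin(az),-np.sin(pitch)])
    def tx(q):
        th=q[1]-q[2]+q[3];v=np.array([np.cos(q[4])*np.cos(th),np.sin(q[4]),-np.cos(q[4])*np.sin(th)])
        c,s=np.cos(q[0]),np.sin(q[0]);return np.array([c*v[0]-s*v[1],s*v[0]+c*v[1],v[2]])
    f=lambda q:np.r_[fk(q,p)-pos,.1*(tx(q)-x)]
    return least_squares(f,np.array([0,-.3,-.9,.6,.1]),bounds=(lo,hi))
for th in (0,.2,.4,.6,.785):
  for pi in(.6,.8,1.,1.2,1.4,1.57):
    q=ik(gp(th,pi,.008)[0],pi,T[2]);print(th,pi,q.x.round(2),"err",np.sqrt(2*q.cost).round(4))
E
```

```text
[ 0.007  0.138  0.537 -0.005  0.453  0.183  0.269  0.154]
[[-0.4  1.2 -0.2]
 [ 0.1  0.2  1.6]
 [-0.2  2.8 -0.4]
 [ 1.5 -2.6 -0.9]
 [ 0.3  0.3  0.3]
 [-0.2 -0.4 -0.5]]
0 0.6 [-0.03 -0.52 -1.27 -0.01  0.16] err 0.0131
0 0.8 [ 0.01 -0.5  -1.21  0.09  0.11] err 0.0
0 1.0 [ 0.03 -0.39 -1.03  0.36  0.07] err 0.0
0 1.2 [ 0.05 -0.25 -0.86  0.6   0.04] err 0.0
0 1.4 [ 0.07 -0.1  -0.69  0.82  0.02] err 0.0
0 1.57 [ 0.08  0.03 -0.55  0.99  0.  ] err 0.0
0.2 0.6 [-0.02 -0.59 -1.27 -0.01  0.15] err 0.0064
0.2 0.8 [ 0.01 -0.53 -1.15  0.19  0.11] err 0.0
0.2 1.0 [ 0.03 -0.41 -0.97  0.45  0.07] err 0.0
0.2 1.2 [ 0.05 -0.27 -0.8   0.68  0.04] err 0.0
0.2 1.4 [ 0.07 -0.12 -0.63  0.89  0.02] err 0.0
0.2 1.57 [ 0.08  0.01 -0.49  1.06  0.  ] err 0.0
0.4 0.6 [-0.01 -0.63 -1.26 -0.03  0.15] err 0.0
0.4 0.8 [ 0.01 -0.54 -1.08  0.27  0.11] err 0.0
0.4 1.0 [ 0.04 -0.42 -0.91  0.52  0.07] err 0.0
0.4 1.2 [ 0.05 -0.27 -0.73  0.74  0.04] err 0.0
0.4 1.4 [ 0.07 -0.12 -0.57  0.95  0.02] err 0.0
0.4 1.57 [ 0.08  0.01 -0.43  1.13  0.  ] err 0.0
0.6 0.6 [ 0.   -0.62 -1.2   0.03  0.14] err 0.0
0.6 0.8 [ 0.02 -0.53 -1.02  0.32  0.1 ] err 0.0
0.6 1.0 [ 0.04 -0.4  -0.84  0.57  0.07] err 0.0
0.6 1.2 [ 0.06 -0.26 -0.66  0.8   0.04] err 0.0
0.6 1.4 [ 0.07 -0.11 -0.49  1.01  0.02] err 0.0
0.6 1.57 [ 0.08  0.03 -0.35  1.19  0.  ] err 0.0
0.785 0.6 [ 0.01 -0.59 -1.14  0.06  0.13] err 0.0
0.785 0.8 [ 0.03 -0.5  -0.96  0.35  0.09] err 0.0
0.785 1.0 [ 0.05 -0.37 -0.78  0.6   0.06] err 0.0
0.785 1.2 [ 0.06 -0.23 -0.6   0.84  0.04] err 0.0
0.785 1.4 [ 0.08 -0.08 -0.42  1.06  0.02] err 0.0
0.785 1.57 [ 0.08  0.05 -0.28  1.24  0.  ] err 0.0
```

```bash
python3 - <<'E'
from h import *
for d in(.06,.008):
  p,F=gp(0,.9,d);print(p,rel(p,F))
E
```

```text
[0.3990649  0.02733    0.11699961] [0.304 0.946 0.541 0.    0.013 0.261]
[0.43094436 0.03267068 0.07626662] [5.328 2.286 0.473 0.    0.013 0.261]
```

Emit:
move_arm(commands=[[[0,0.5,0.4,0,0,0.15,-0.25],[0,0.9,0.5,0,0,0.26,-0.25],[0,0.9,0.5,0,0,0.26,-0.25],[0,0.9,0.5,0,0,0.26,-0.25]]])

```text
time_s: 12.45
position: [0.397, 0.0263, 0.1196]
ee_rot: [-1.521, 0.573, 0.836]
contact_force: [0.1, 0.9, -0.3]
opening: 0.375
```

```bash
python3 - <<'E'
from h import *
s=bot.state();print(s["q"].round(2),s["position"])
for d in(.06,.04,.008):
  p,F=gp(0,.9,d);print(p,rel(p,F))
E
```

```text
[-0.02 -0.6  -1.07  0.43  0.13 -1.72] [0.39700346 0.02631954 0.1196074 ]
[0.3990649  0.02733    0.11699961] [ 0.342 -0.009  0.061  0.002  0.012  0.004]
[0.41132623 0.0293841  0.10133308] [ 2.342e+00 -0.000e+00  3.700e-02  2.000e-03  1.200e-02  4.000e-03]
[0.43094436 0.03267068 0.07626662] [ 5.541e+00  1.400e-02 -3.000e-03  2.000e-03  1.200e-02  4.000e-03]
```

Reference now consistent. I'll advance partway and look.

Emit:
move_arm(commands=[[[1.5,0,0,0,0.012,0,-0.25],[3,0,0,0,0.012,0,-0.25],[3,0,0,0,0.012,0,-0.25]]])

```text
time_s: 12.82
position: [0.4145, 0.0298, 0.0947]
ee_rot: [-1.526, 0.584, 0.83]
contact_force: [-0.2, 0.4, 0.6]
opening: 0.376
```

```bash
python3 - <<'E'
from h import *
s=bot.state();print(s["position"],s["contact_force"])
p,F=gp(0,.9,.008);print(p,rel(p,F))
c=bot.camera("scene")
cv2.imwrite("pics/s8.png",cv2.resize(c["color"][190:280,270:390,::-1],None,fx=6,fy=6,interpolation=cv2.INTER_CUBIC))
E
```

```text
[0.41451782 0.02978466 0.09468674] [-0.16766801  0.38288951  0.55124155]
[0.43094436 0.03267068 0.07626662] [ 2.48e+00 -1.59e-01  1.10e-02  2.00e-03  1.00e-03  1.00e-03]
```

View pics/s8.png

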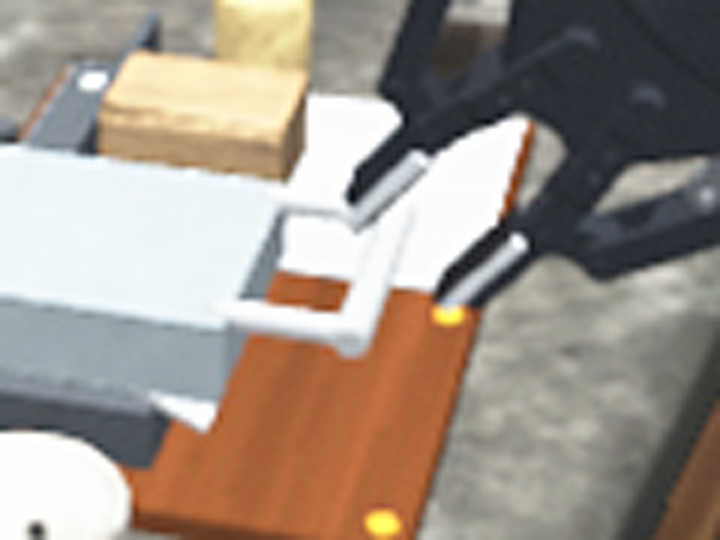

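The fingers (tips at about (355,215) and (445,300)) straddle the bar's middle near (380,275). I'll advance and close.

Emit:
move_arm(commands=[[[1,-0.1,0,0,0,0,-0.25],[2,-0.15,0,0,0,0,-0.25],[2.5,-0.15,0,0,0,0,-0.25],[2.5,-0.15,0,0,0,0,-0.25]]])

```text
time_s: 13.38
position: [0.4324, 0.0328, 0.077]
ee_rot: [-1.526, 0.584, 0.831]
contact_force: [-0.3, -0.3, -0.9]
opening: 0.375
```

```bash
python3 - <<'E'
from h import *
s=bot.state();print(s["position"],s["contact_force"])
c=bot.camera("scene")
cv2.imwrite("pics/s9.png",cv2.resize(c["color"][190:280,270:390,::-1],None,fx=6,fy=6,interpolation=cv2.INTER_CUBIC))
E
```

```text
[0.4323661  0.03279262 0.0770293 ] [-0.32944032 -0.33352392 -0.88036663]
```

View pics/s9.png

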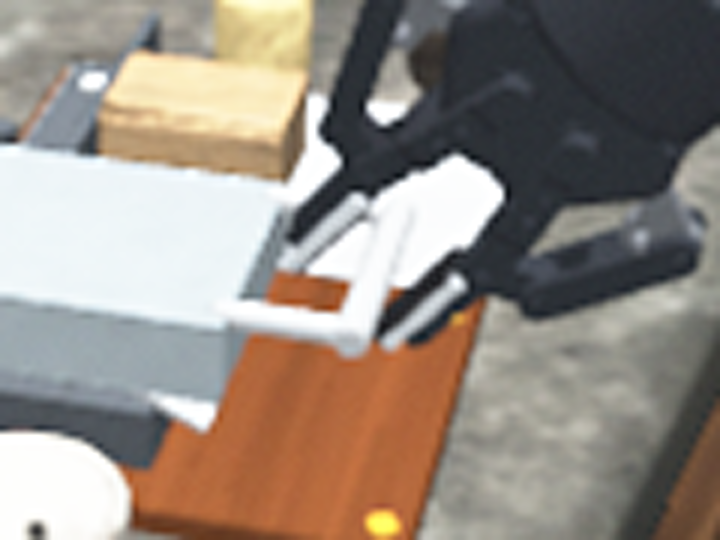

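The bar lies between the pads, and the upper finger clears the guard's front edge. Closing.

Emit:
move_arm(commands=[[[0,0,0,0,0,0,-1],[0,0,0,0,0,0,-1],[0,0,0,0,0,0,-1],[0,0,0,0,0,0,-1],[0,0,0,0,0,0,-1]]])

```text
time_s: 14.05
position: [0.4305, 0.0324, 0.0759]
ee_rot: [-1.525, 0.587, 0.832]
contact_force: [-8.0, -1.9, 1.2]
opening: 0.119
```

```bash
python3 - <<'E'
from h import *
s=bot.state();print(s["position"],s["contact_force"],s["opening"])
R0=R.from_rotvec(s["ee_rot"]).as_matrix()
h=np.array([*w(76,78.5),.07]); ax=np.array([-np.sin(T[2]),np.cos(T[2]),0])
for th in(.1,.2,.3,.4,.5,.6,.7,.785):
    Q=R.from_rotvec(ax*th).as_matrix()
    print(th,rel(h+Q@(s["position"]-h),Q@R0))
E
```

```text
[0.43049826 0.03243607 0.07587692] [-8.00626551 -1.90603356  1.15605028] 0.11862428617648044
0.1 [-1.131e+00 -1.067e+00 -1.000e-03  0.000e+00 -0.000e+00  1.000e-01]
0.2 [-2.149 -2.242 -0.003  0.    -0.     0.2  ]
0.3 [-3.045 -3.513 -0.004  0.    -0.     0.3  ]
0.4 [-3.810e+00 -4.867e+00 -6.000e-03  0.000e+00 -1.000e-03  4.000e-01]
0.5 [-4.436e+00 -6.291e+00 -8.000e-03  0.000e+00 -1.000e-03  5.000e-01]
0.6 [-4.916e+00 -7.770e+00 -1.000e-02  0.000e+00 -1.000e-03  6.000e-01]
0.7 [-5.247e+00 -9.289e+00 -1.200e-02  0.000e+00 -1.000e-03  7.000e-01]
0.785 [-5.4070e+00 -1.0601e+01 -1.4000e-02  0.0000e+00 -1.0000e-03  7.8500e-01]
```

Emit:
move_arm(commands=[[[-0.57,-0.52,0,0,0,0.05,-1],[-1.13,-1.07,0,0,0,0.1,-1],[-1.65,-1.65,0,0,0,0.15,-1],[-2.15,-2.24,0,0,0,0.2,-1],[-2.6,-2.87,0,0,0,0.25,-1],[-3.04,-3.51,0,0,0,0.3,-1],[-3.44,-4.18,0,0,0,0.35,-1],[-3.81,-4.87,0,0,0,0.4,-1],[-3.81,-4.87,0,0,0,0.4,-1]]])

```text
time_s: 15.18
position: [0.4453, 0.0349, 0.1371]
ee_rot: [-1.428, 0.91, 1.135]
contact_force: [-5.3, -1.8, -1.0]
opening: 0.116
```

```bash
python3 - <<'E'
from h import *
s=bot.state();print(s["position"],s["contact_force"],s["opening"],s["q"].round(2))
R0=R.from_rotvec(s["ee_rot"]).as_matrix()
h=np.array([*w(76,78.5),.07]); g=s["position"]+.008*R0[:,0]-h
l=toloc(g+np.r_[T[:2],0]);print("angle est",np.arctan2(g[2]*1000,-l[0]),np.hypot(g[2]*1000,l[0]))
c=bot.camera("scene")
cv2.imwrite("pics/s10.png",cv2.resize(c["color"][160:280,230:390,::-1],None,fx=5,fy=5,interpolation=cv2.INTER_CUBIC))
E
```

```text
[0.44534092 0.03494039 0.13710765] [-5.32361259 -1.79260443 -1.00845977] 0.11587917162214775 [ 0.06 -0.2  -0.65  0.86  0.03 -1.67]
angle est 0.4056924831971807 150.4950422054316
```

View pics/s10.png

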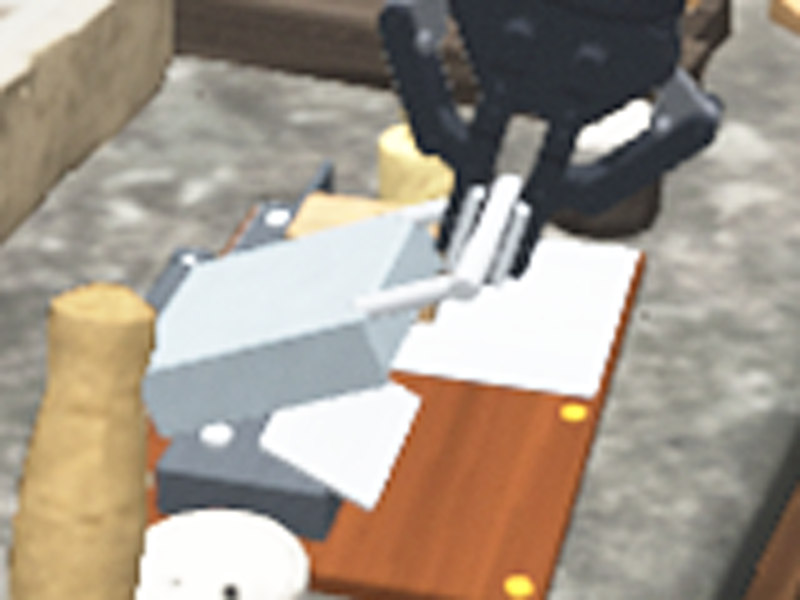

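The guard is rising in the grip (about 0.41 rad), radius as expected. Continue to 0.785.

Emit:
move_arm(commands=[[[-0.57,-0.52,0,0,0,0.05,-1],[-1.13,-1.07,0,0,0,0.1,-1],[-1.65,-1.65,0,0,0,0.15,-1],[-2.15,-2.24,0,0,0,0.2,-1],[-2.6,-2.87,0,0,0,0.25,-1],[-3.04,-3.51,0,0,0,0.3,-1],[-3.44,-4.18,0,0,0,0.35,-1],[-3.67,-4.59,0,0,0,0.38,-1],[-3.67,-4.59,0,0,0,0.38,-1],[-3.67,-4.59,0,0,0,0.38,-1],[-3.67,-4.59,0,0,0,0.38,-1],[-3.67,-4.59,0,0,0,0.38,-1]]])

```text
time_s: 16.73
position: [0.4806, 0.0409, 0.1855]
ee_rot: [-1.288, 1.21, 1.407]
contact_force: [3.1, 0.8, -10.2]
opening: 0.117
```

```bash
python3 - <<'E'
from h import *
s=bot.state();print(s["position"],s["contact_force"],s["opening"],s["q"].round(2))
R0=R.from_rotvec(s["ee_rot"]).as_matrix()
h=np.array([*w(76,78.5),.07]); g=s["position"]+.008*R0[:,0]-h
l=toloc(g+np.r_[T[:2],0]);print("angle est",np.arctan2(g[2]*1000,-l[0]),np.hypot(g[2]*1000,l[0]), "tool pitch",np.arctan2(-R0[2,0],R0[:2,0]@[np.cos(T[2]),np.sin(T[2])]))
c=bot.camera("scene")
a=np.degrees(.785)
print("bar ends expected in crop",(proj(c,[[*w(76-106,121.5),.176],[*w(76-106,35.5),.176]])-[230,130])*5, "th .7/.87 left end",(proj(c,[[*w(76-150*np.cos(t),121.5),.07+.15*np.sin(t)] for t in(.7,.87)])-[230,130])*5)
cv2.imwrite("pics/s11.png",cv2.resize(c["color"][130:250,230:390,::-1],None,fx=5,fy=5,interpolation=cv2.INTER_CUBIC))
c=bot.camera("top")
cv2.imwrite("pics/t11.png",cv2.resize(c["color"][165:300,220:440,::-1],None,fx=3.6,fy=3.6,interpolation=cv2.INTER_CUBIC))
E
```

```text
[0.48063931 0.04094143 0.18547564] [  3.12516128   0.77831532 -10.24397946] 0.11734771944851993 [ 0.09  0.14 -0.19  1.35 -0.01 -1.65]
angle est 0.795173604552297 150.59177174638063 tool pitch 1.6764991335592299
bar ends expected in crop [[378.64195724 304.19476327]
 [433.40683351 210.50625261]] th .7/.87 left end [[402.37447322 330.96325439]
 [353.24463673 278.95742418]]
```

View pics/s11.png

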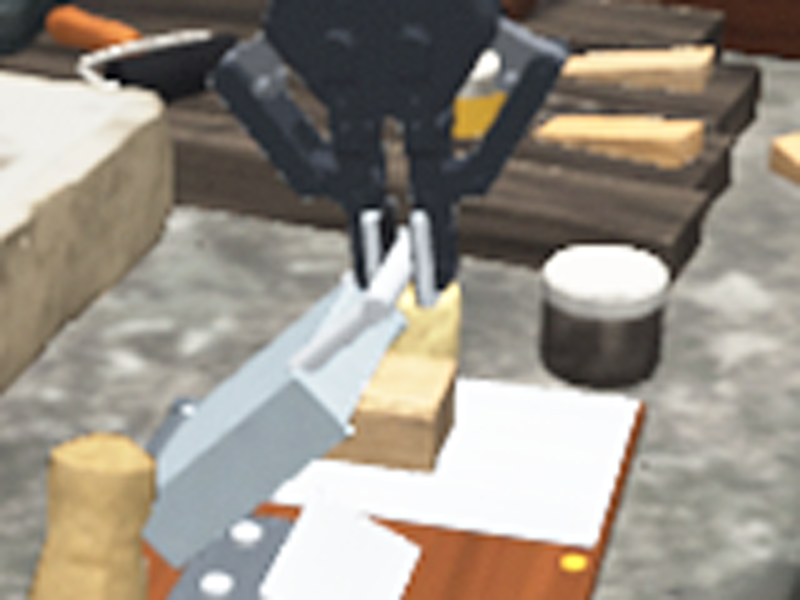

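View pics/t11.png

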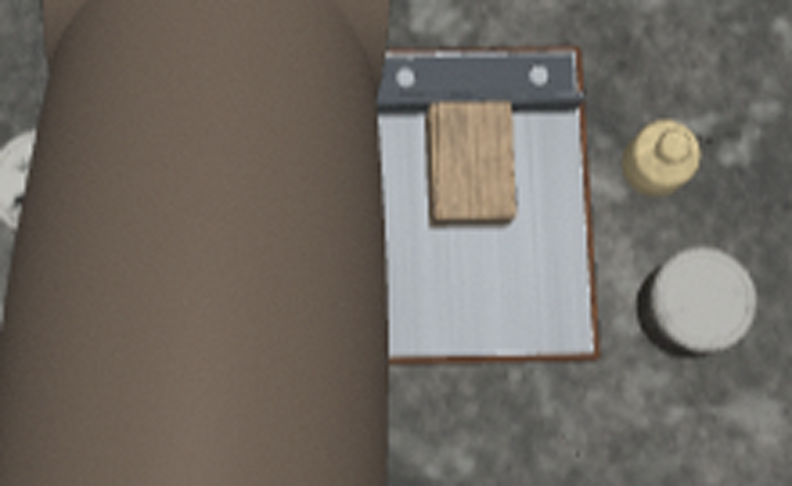

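The block is unmoved, and the bar's left end sits at about (380,302), matching the 0.785 rad prediction (379,304). I'll hold a little longer, then hand in.

Emit:
move_arm(commands=[[[0,0,0,0,0,0,-1],[0,0,0,0,0,0,-1],[0,0,0,0,0,0,-1],[0,0,0,0,0,0,-1],[0,0,0,0,0,0,-1],[0,0,0,0,0,0,-1],[0,0,0,0,0,0,-1],[0,0,0,0,0,0,-1]]])

```text
time_s: 17.82
position: [0.4808, 0.041, 0.1856]
ee_rot: [-1.288, 1.211, 1.408]
contact_force: [4.9, -0.3, -12.3]
opening: 0.118
```

```bash
python3 - <<'E'
from h import *
s=bot.state()
R0=R.from_rotvec(s["ee_rot"]).as_matrix()
h=np.array([*w(76,78.5),.07]); g=s["position"]+.008*R0[:,0]-h
l=toloc(g+np.r_[T[:2],0]);th=np.arctan2(g[2]*1000,-l[0]);print("angle",th,s["opening"],s["contact_force"],abs(s["joint_velocities"]).max())
if .74<th<.83 and s["opening"]>.1: print(bot.close_job())
E
```

```text
angle 0.7964567857227888 0.11787544872802343 [  4.8943101   -0.29280415 -12.26679026] 0.0012842923838773579
the job is handed in; nothing more can be done
None
```

I turned the block a quarter turn and pressed a short end against the fence. I released it with the guard shut, then lifted the guard by its bar and handed the job in still holding it, at about 18 s of the 48 s allowed.

**Block:** measured from the top camera after release, its centre was at x = 18.2 mm, y = −65.5 mm in the trimmer's frame, about 1° off square. It looked unmoved in a later picture with the guard up.

**Guard:** the arm pose gave 0.796 rad and the scene picture about 0.785, both inside the 0.70 to 0.87 band. The bar was still gripped (about 10 mm opening), there was about 12 N on the tool, and the arm was still.

**Bystanders:** the weight and jar were unmoved in the final top picture. The tin was partly hidden by the arm in that picture, but it stood in its place in the one taken before the lift.

**What went wrong:** my first handle approach, at about 34° down, ran into the elbow's joint limit. I switched to about 52° down and it then went cleanly.

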